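# Square up the menu plates at the serving window

### The job

Tap the untidy pile of five menu plates square in its corner stand, every plate flush against both blue fences. Then set the brass weight upright on the middle of the pile, gently, to hold it, and leave the service bell and the topping tub where they stand.

Things in the scene. Friction and masses are not known exactly. Their poses are not given: they have to be found in the camera images.
- stand: fixed corner stand, yaw varies: base 12 mm thick, two upright blue fences 8 mm thick, 48 mm high. Origin on the counter under the squared pile's centre. Back fence's inner face at x = +50 mm (own frame; y -58 to 78), side fence's at y = +70 mm (x -38 to 58). The other sides are open; the base ends at x = -38 and y = -58 mm, so squared plates overhang it by 12 mm
- menu_1: hard plastic menu plate, yellow (bottom of the pile), number 1 of 5 from the bottom; 100 mm along its x, 140 mm along its y, 6 mm thick, 100 g; origin at the centre of its underside, 12 mm above the counter in the pile; lies with its x and y roughly along the stand's. Squared, its origin is straight above the stand's
- menu_2: hard plastic menu plate, red, number 2 of 5 from the bottom; 100 mm along its x, 140 mm along its y, 6 mm thick, 100 g; origin at the centre of its underside, 18 mm above the counter in the pile; lies with its x and y roughly along the stand's. Squared, its origin is straight above the stand's
- menu_3: hard plastic menu plate, white, number 3 of 5 from the bottom; 100 mm along its x, 140 mm along its y, 6 mm thick, 100 g; origin at the centre of its underside, 24 mm above the counter in the pile; lies with its x and y roughly along the stand's. Squared, its origin is straight above the stand's
- menu_4: hard plastic menu plate, green, number 4 of 5 from the bottom; 100 mm along its x, 140 mm along its y, 6 mm thick, 100 g; origin at the centre of its underside, 30 mm above the counter in the pile; lies with its x and y roughly along the stand's. Squared, its origin is straight above the stand's
- menu_5: hard plastic menu plate, yellow with a red band and pale bars printed on it (top of the pile), number 5 of 5 from the bottom; 100 mm along its x, 140 mm along its y, 6 mm thick, 100 g; origin at the centre of its underside, 36 mm above the counter in the pile; lies with its x and y roughly along the stand's. Squared, its origin is straight above the stand's
- weight: brass weight, about 0.4 kg: disc 60 mm across and 20 mm high, on it a steel neck 16 mm across up to 30 mm, then a black plastic round knob 26 mm across from 30 to 60 mm above the underside; origin at the centre of its underside, z up
- bell: bystander: steel service bell, 80 mm across, 51 mm high; origin at the centre of its underside
- tub: bystander: low white topping tub, orange inside, 80 mm across, 55 mm high; origin at the centre of its underside

How it is judged (in metres and radians):
On the way, in this order (a step that is already met when the one before it is completed fails the run):
1. all five plates are flush with both fences (x of menu_1 in the frame of stand between -0.0025 and 0.0025 m and y of menu_1 in the frame of stand between -0.0025 and 0.0025 m and z of menu_1 in the frame of stand between 0.009 and 0.015 m and angle between the y axis of each of menu_1, menu_2, menu_3, menu_4, menu_5 and the y axis of stand, either way round below 0.03 rad and x of menu_2 in the frame of stand between -0.0025 and 0.0025 m and y of menu_2 in the frame of stand between -0.0025 and 0.0025 m and z of menu_2 in the frame of stand between 0.015 and 0.021 m and x of menu_3 in the frame of stand between -0.0025 and 0.0025 m and y of menu_3 in the frame of stand between -0.0025 and 0.0025 m and z of menu_3 in the frame of stand between 0.021 and 0.027 m and x of menu_4 in the frame of stand between -0.0025 and 0.0025 m and y of menu_4 in the frame of stand between -0.0025 and 0.0025 m and z of menu_4 in the frame of stand between 0.027 and 0.033 m and x of menu_5 in the frame of stand between -0.0025 and 0.0025 m and y of menu_5 in the frame of stand between -0.0025 and 0.0025 m and z of menu_5 in the frame of stand between 0.033 and 0.039 m), for 0.2 s.
2. the weight stands on the middle of the top plate (z of weight in the frame of menu_5 between 0.003 and 0.009 m and horizontal distance between weight and menu_5 below 0.025 m and angle between weight's own z axis and vertical below 0.1 rad and contact force between weight and menu_5 above 1 N), for 0.2 s.
At the end, for the whole second after the job is handed in: Every plate lies in its place in the pile (height within 3 mm), within 2.5 mm of flush against both fences and within 0.03 rad of parallel to them; the weight stands upright (within 0.1 rad) on the top plate, within 25 mm of its centre; all at rest (all of step 1 and all of step 2 and linear speed of each of menu_1, menu_2, menu_3, menu_4, menu_5, weight below 0.01 m/s); the robot touches nothing.
It fails at once if the bell or the tub was moved by more than 20 mm (distance of any of bell, tub from where it was at the start of the episode above 0.02 m).
It fails at once if the weight was banged or pressed down on the pile (over 60 N) (contact force between weight and menu_5 above 60 N).
It also fails if it takes over 67 s, if anything falls off the work surface, if the arm or the gripper's body presses on something with over 40 N, if the wrist force passes 120 N, or if a joint passes its speed limit or range.

### The arm

A 7-joint arm with a two-finger parallel gripper is mounted at the origin on the work surface. World frame = base frame: x ahead of the robot, y to its left, z up, the work surface at z = 0. Lengths are in m, angles in degrees, forces in N, time in s.
With the tool pointing down it reaches from about 0.35 to 0.9 m from the base axis. Payload 7.2 kg.
Tool frame: the origin (TCP) lies on the centre line of the jaws, within the pads' length; the fingertips stand 14 mm ahead of it and the grasp point (between the pads) lies 5 mm behind it (robot.nose_length is the distance from the TCP to the fingertips, in m); z points along the fingers, y is the line along which they close (so a half turn about z gives the same grasp; the last joint's range is limited). The gripper opens to 85 mm and grips with 20 to 120 N. Pads are 22 mm wide; open, the fingers measure 114 mm over their backs; the gripper's body (76 mm by 85 mm) begins 54 mm behind the grasp point. The pads swing forward as they close: fully open they stand 13 mm farther back than shut.
Start: joints at [-79.309, 23.554, -0.728, 91.456, 0.321, 64.991, -4.71], TCP at [0.158, 0.605, 0.245] pointing down, gripper open.
Joint ranges: [-169.25, 169.25], [-16.82, 113.86], [-84.01, 82.57], [7.8, 145.47], [-59.2, 239.2], [7.22, 106.19], [-163.78, 163.78]. Speed limits (degrees/s): [136.94, 136.94, 172.46, 172.46, 180, 180, 180].

### API

Orientations are given as a 3x3 rotation matrix whose columns are the frame's x, y, z axes.
In Python, from station import get_obs, eyes, robot gives the robot as it stands.
- The arm moves only by the tool carry_out, never from a script. Its argument "deltas" is a list of rows, each an object with "dp": the shift along the tool's x, y, z in units of 40 mm (1.0 is 40 mm), a list of three; "twist": the turn about the tool's z in units of 5 degrees (1.0 is 5 degrees); "hand": the closure, from 0 (fully open) to 1 (shut). A call has 1 to 5 rows; each row is the pose to reach, as a shift and turn from the pose commanded when the call began, along the tool's axes at that moment; what a row does not reach only later rows make up. A row lasts 1/10 s, in which the tool goes at most 50 mm and 8.59 degrees, less where a joint would pass 70% of its speed; a pose out of reach is approached as far as the arm can. A call with a gripper value outside its range is refused whole. The fingers move at their own pace and stop on an object; the grip force is fixed at half the most. Time passes only in rows, so rows that repeat a pose let the fingers close. It gives the time, the measured TCP pose, the force, the opening and the grip force at its end, in the units of the state.
- get_obs(): the state, without advancing time (a new reading comes with each control period).
- eyes.camera(name): name is "side" or "top"; returns a dict with "image" (384x512x3 uint8, red, green, blue), "vertical_fov" (degrees; the focal length in pixels is half the picture's height over the tangent of half this angle, whatever the lens; pixels are square), "cx", "cy" (the principal point, pixels), "k1" (the pictures are not rectified: a ray, as slopes to the right and down, at radius r is drawn at 1 + k1 r^2 times it, then the intrinsics apply), "eye" and "attitude" of the camera in the world. Camera axes: x right, y up, looking along -z (the intrinsics and any distortion apply to the point x, -y, -z); pixel columns grow to the right and rows downward; lengths in m; the calibration is good to about 2 mm. A picture is of the moment at which its call begins. There is no depth.
- robot.close_job(): hands the job in; it is judged then, once.
The state is a dict: "time": time; "joint_pos": joint angles; "dq": joint speeds; "tau": joint torques, N m; "tcp_pos": TCP position; "tool_rot": TCP orientation; "wrist_force": force on the tool from outside, world axes, zero at the start; "wrist_torque": the same for the moment, N m; "width": opening from 0.0 (shut) to 1.0 (fully open); "grasp_force": force on a finger pad.
Only numpy, scipy, OpenCV 4.12 (cv2) and the standard library are available. Lean on these libraries where they do the work, as an engineer would, in place of code of your own. Each camera call takes 0.05 s, during which the arm holds its last target. There are 200 camera calls.

## Working session

There is one attempt and no reset: what is moved stays moved. The work goes in short steps, Python scripts to look and compute and a tool call to move; the robot and the scene stay as the last step left them, time stands still between calls to the robot, and variables do not carry over. Pictures are saved under pics/ and viewed, at most 10 in all, crops included, and the job is handed in when it is done.

Besides the shell and the picture viewer there is one more tool, called after ">>>" by a JSON object that holds its "name" and its "arguments". carry_out: Moves the arm, as the interface text tells. Its arguments: {"type":"object","properties":{"deltas":{"type":"array","items":{"type":"object","properties":{"dp":{"type":"array","items":{"type":"number"}},"twist":{"type":"number"},"hand":{"type":"number"}}}}},"required":["deltas"]}

```bash
mkdir -p pics; ls; python3 - <<'E'
from station import get_obs, eyes, robot
import cv2, pickle
o=get_obs(); print(o)
d={}
for n in("side","top"):
    c=eyes.camera(n); d[n]=c; cv2.imwrite(f"pics/{n}0.png",c["image"][...,::-1]); print({k:v for k,v in c.items() if k!="image"})
pickle.dump(d,open("c0.pkl","wb"))
E
```

```text
pics
{'time': 0.0, 'joint_pos': array([-79.30901259,  23.60180169,  -0.72851046,  91.50215974,
         0.32103026,  64.98924547,  -4.70941574]), 'dq': array([ 0.01813329,  0.06206436,  0.00609642, -0.0188253 ,  0.03201215,
       -0.09187739, -0.05673028]), 'tau': array([-6.81324746e-04, -6.00632572e+01,  6.81712199e-01, -2.99411184e+01,
        1.37149903e-02,  1.06342664e-02, -4.93362876e-06]), 'tcp_pos': array([0.15745087, 0.60437645, 0.24444711]), 'tool_rot': array([[-9.67723993e-01,  2.52012281e-01, -2.89748928e-04],
       [ 2.52012422e-01,  9.67722735e-01, -1.56452358e-03],
       [-1.13882531e-04, -1.58704733e-03, -9.99998734e-01]]), 'wrist_force': array([ 0.10157346,  0.77042685, -0.06626521]), 'wrist_torque': array([-0.00936147, -0.01838284, -0.03248639]), 'grasp_force': 0.0, 'width': 0.9967603652338577}
{'vertical_fov': 49.644965548143325, 'cx': 255.76179717350817, 'cy': 196.9906730978025, 'k1': -0.13540988783724425, 'eye': array([ 0.37023401, -0.59633784,  0.81849126]), 'attitude': array([[ 0.97916278,  0.15051673, -0.13632666],
       [-0.20285986,  0.75599246, -0.62235301],
       [ 0.00938739,  0.63704012,  0.77077349]])}
{'vertical_fov': 49.11354882238803, 'cx': 259.9891118532187, 'cy': 191.37816187261114, 'k1': -0.05582430513754803, 'eye': array([ 4.02245381e-01, -6.38036879e-04,  1.19448975e+00]), 'attitude': array([[-0.01156421,  0.99539498, -0.09515829],
       [-0.99993184, -0.01135891,  0.00269888],
       [ 0.00160556,  0.09518302,  0.9954585 ]])}
```

View pics/side0.png

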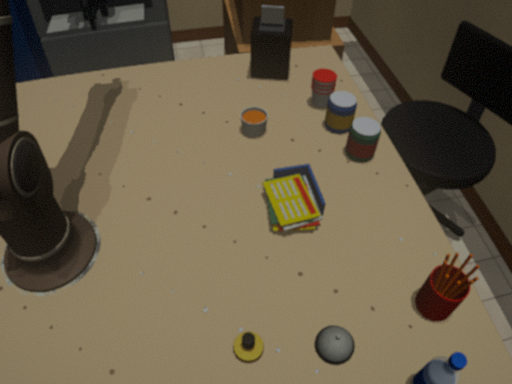

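View pics/top0.png

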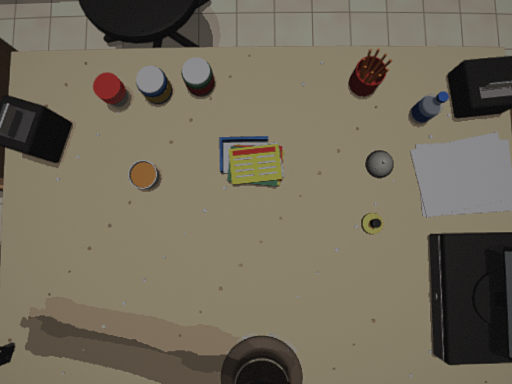

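The side view shows the pile at about (293,200), the weight at (248,345), the bell at (335,343) and the tub at (254,122). In the top view the pile is at (255,165) with blue fences at the upper and left sides, the weight at (372,223), the bell at (380,163) and the tub at (144,175).

```bash
cat > h.py <<'E'
import numpy as np, cv2, pickle
def ray(c,uv):
    uv=np.atleast_2d(uv).astype(float); h=c["image"].shape[0]
    f=h/2/np.tan(np.radians(c["vertical_fov"])/2)
    d=(uv-[c["cx"],c["cy"]])/f; s=d.copy()
    for _ in range(20): s=d/(1+c["k1"]*(s**2).sum(1,keepdims=True))
    v=np.c_[s[:,0],-s[:,1],-np.ones(len(s))]@np.asarray(c["attitude"]).T
    return v
def onplane(c,uv,z):
    v=ray(c,uv); e=np.asarray(c["eye"]); return (e+v*((z-e[2])/v[:,2])[:,None])[:,:2]
def proj(c,P):
    P=np.atleast_2d(P).astype(float); q=(P-np.asarray(c["eye"]))@np.asarray(c["attitude"])
    s=np.c_[q[:,0],-q[:,1]]/-q[:,2:]; h=c["image"].shape[0]
    f=h/2/np.tan(np.radians(c["vertical_fov"])/2)
    return s*(1+c["k1"]*(s**2).sum(1,keepdims=True))*f+[c["cx"],c["cy"]]
def snap(tag):
    from station import eyes
    d={n:eyes.camera(n) for n in("side","top")}
    pickle.dump(d,open(f"{tag}.pkl","wb")); return d
def load(t): return pickle.load(open(f"{t}.pkl","rb"))
def montage(d,path,P=None,boxes=None,s=6):
    boxes=boxes or dict(top=(210,125,66,66),side=(258,158,66,80))
    o=[]
    for n in("top","side"):
        x,y,w,h=boxes[n]; o.append(cv2.resize(d[n]["image"][y:y+h,x:x+w,::-1],None,fx=s,fy=s,interpolation=cv2.INTER_CUBIC))
    H=max(i.shape[0] for i in o); o=[cv2.copyMakeBorder(i,0,H-i.shape[0],0,0,cv2.BORDER_CONSTANT) for i in o]
    cv2.imwrite(path,np.hstack(o))
E
python3 - <<'E'
from h import *
d=load("c0"); montage(d,"pics/z0.png",boxes=dict(top=(212,128,80,64),side=(258,158,70,80)),s=5)
t=d["top"];s=d["side"]
hsv=cv2.cvtColor(t["image"],cv2.COLOR_RGB2HSV)
m=cv2.inRange(hsv,(105,100,60),(130,255,255)); m[:, :210]=0;m[:,300:]=0; 
p=np.argwhere(m)[:,::-1]; print("blue",len(p),p.min(0),p.max(0))
for n,c,boxes in(("top",t,dict(weight=(355,205,392,242),bell=(360,143,400,183),tub=(125,155,165,195))),("side",s,dict(weight=(228,322,268,366)))):
    h=cv2.cvtColor(c["image"],cv2.COLOR_RGB2HSV)
    for k,(a,b,e,f) in boxes.items():
        H=h[b:f,a:e]
        M={"weight":cv2.inRange(H,(20,150,60),(35,255,255)),"bell":cv2.inRange(H,(0,0,0),(180,60,170)),"tub":cv2.inRange(H,(0,170,60),(18,255,255))}[k]
        q=np.argwhere(M)[:,::-1]+[a,b]; hull=cv2.convexHull(q.astype(np.int32)); (x,y),r=cv2.minEnclosingCircle(hull)
        z={"weight":.02,"bell":.02,"tub":.05}[k]; print(n,k,len(q),x,y,r,onplane(c,[x,y],z))
    b=boxes["weight"]; H=h[b[1]:b[3],b[0]:b[2]]; q=np.argwhere(cv2.inRange(H,(0,0,0),(180,255,45)))[:,::-1]+b[:2]
    print("knob",len(q),q.mean(0),onplane(c,q.mean(0),.05))
E
```

```text
blue 201 [220 136] [267 170]Traceback (most recent call last):
  File "<stdin>", line 12, in <module>
cv2.error: OpenCV(4.12.0) /io/opencv/modules/imgproc/src/shapedescr.cpp:201: error: (-215:Assertion failed) count >= 0 && (depth == CV_32F || depth == CV_32S) in function 'minEnclosingCircle'
```

View pics/z0.png

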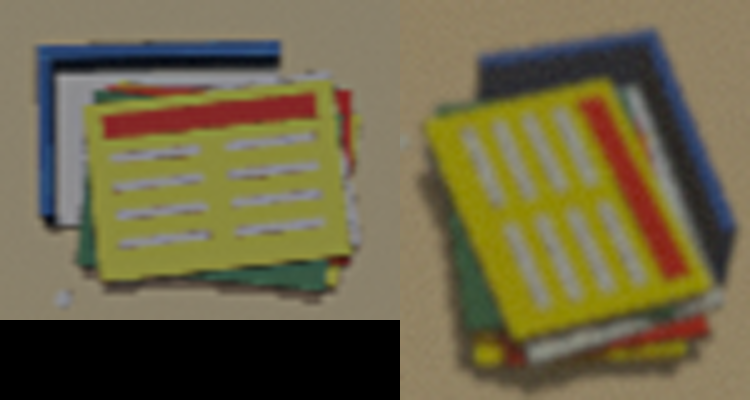

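The zoom shows the back fence (top of the top view, far +x) and the side fence (left, +y), with the plates shifted towards −x and −y. The fence-top corners in the top view are roughly (219.5,137), (220,171.5) and (268,136).

```bash
cat >> h.py <<'E'
def tri(d,ut,us):
    A=[];b=[]
    for n,u in(("top",ut),("side",us)):
        v=ray(d[n],u)[0]; v/=np.linalg.norm(v); M=np.eye(3)-np.outer(v,v); A.append(M); b.append(M@d[n]["eye"])
    P=np.linalg.lstsq(np.vstack(A),np.hstack(b),rcond=None)[0]; return P
E
python3 - <<'E'
from h import *
d=load("c0"); t=d["top"];s=d["side"]
o=lambda a,b:(a/5+212-.4,b/5+128-.4)
q=lambda a,b:((a-400)/5+258-.4,b/5+158-.4)
for nm,a,b in(("A side end",o(38,216),q(479,55)),("B corner",o(37,45),q(655,30)),("C back end",o(281,41),q(736,225))):
    print(nm,tri(d,a,b).round(4),"top@48",onplane(t,a,.048).round(4),"side@48",onplane(s,b,.048).round(4))
T=[o(82,106),o(335,80),o(356,258),o(102,282)]; S=[q(608,80),q(716,290),q(513,340),q(427,122)]
# T: corners +x+y, +x-y, -x-y, -x+y  
for i,j in zip(T,S): print("menu5",onplane(t,i,.042)[0].round(4),onplane(s,j,.042)[0].round(4))
hs={"top":(355,205,392,242),"side":(228,322,268,366)}
for n,c in d.items():
    a,b,e,f=hs[n]; H=cv2.cvtColor(c["image"],cv2.COLOR_RGB2HSV)[b:f,a:e]
    for nm,M in(("disc",cv2.inRange(H,(20,150,60),(35,255,255))),("knob",cv2.inRange(H,(0,0,0),(180,255,40)))):
        p=(np.argwhere(M)[:,::-1]+[a,b]).astype(np.float32); (x,y),r=cv2.minEnclosingCircle(p) if len(p) else ((0,0),0)
        print(n,nm,len(p),round(x,1),round(y,1),round(r,1),onplane(c,[x,y],.02 if nm=="disc" else .05).round(4),p.mean(0))
for nm,u,z in(("bell",(380,163),.025),("tub",(144,175),.055)): print(nm,onplane(t,u,z))
E
```

```text
A side end [0.5697 0.1079 0.0494] top@48 [[0.5701 0.108 ]] side@48 [[0.5698 0.1092]]
B corner [0.6647 0.1085 0.0485] top@48 [[0.6661 0.1084]] side@48 [[0.6637 0.109 ]]
C back end [ 0.6646 -0.0269  0.0525] top@48 [[ 0.6667 -0.0272]] side@48 [[ 0.6652 -0.0236]]
menu5 [0.6325 0.0839] [0.6321 0.0849]
menu5 [ 0.6456 -0.0572] [ 0.6461 -0.0549]
menu5 [ 0.5455 -0.0672] [ 0.5454 -0.0639]
menu5 [0.5338 0.0733] [0.5352 0.0748]
side disc 500 248.0 346.6 14.8 [[ 0.4198 -0.3193]] [248.044 348.832]
side knob 74 247.5 340.9 7.1 [[ 0.4192 -0.3186]] [248.10811 342.0811 ]
top disc 0 0 0 0 [[1.109  0.7811]] [nan nan]
top knob 62 374.5 223.0 4.9 [[ 0.4214 -0.3153]] [374.82257 222.7742 ]
bell [[ 0.59081286 -0.3442509 ]]
tub [[0.55996802 0.31413904]]<stdin>:15: RuntimeWarning: Mean of empty slice.
  ret = um.true_divide(
```

>>> {"name": "carry_out", "arguments": {"deltas": [{"dp": [-0.85, -0.9, 0], "twist": -1.5, "hand": 0}, {"dp": [-1.7, -1.8, 0], "twist": -2.9, "hand": 0}, {"dp": [-2.55, -2.7, 0], "twist": -2.9, "hand": 0}, {"dp": [-3.4, -3.6, 0], "twist": -2.9, "hand": 0}, {"dp": [-4.25, -4.5, 0], "twist": -2.9, "hand": 0}]}}

```text
time: 0.6
tcp_pos: [0.2773, 0.3857, 0.245]
tool_rot: [[-1.0, 0.002, -0.0], [0.002, 1.0, -0.0], [0.0, -0.0, -1.0]]
wrist_force: [0.3, -0.3, 0.9]
width: 1.0
grasp_force: 0.0
```

>>> {"name": "carry_out", "arguments": {"deltas": [{"dp": [-0.55, -1.1, 0], "twist": 0, "hand": 0}, {"dp": [-1.1, -2.1, 0], "twist": 0, "hand": 0}, {"dp": [-1.6, -3.1, 0], "twist": 0, "hand": 0}, {"dp": [-2.1, -4.1, 0], "twist": 0, "hand": 0}, {"dp": [-2.6, -5.1, 0], "twist": 0, "hand": 0}]}}

```text
time: 1.1
tcp_pos: [0.3807, 0.1817, 0.2453]
tool_rot: [[-1.0, 0.002, 0.0], [0.002, 1.0, 0.0], [-0.0, 0.0, -1.0]]
wrist_force: [1.5, 1.1, 0.6]
width: 0.997
grasp_force: 0.0
```

>>> {"name": "carry_out", "arguments": {"deltas": [{"dp": [-0.5, -0.9, 0.5], "twist": 0, "hand": 0}, {"dp": [-1.0, -1.8, 1.0], "twist": 0, "hand": 0}, {"dp": [-1.5, -2.7, 1.5], "twist": 0, "hand": 0}, {"dp": [-2.0, -3.6, 2.0], "twist": 0, "hand": 0}, {"dp": [-2.6, -4.3, 2.5], "twist": 0, "hand": 0}]}}

```text
time: 1.6
tcp_pos: [0.4841, 0.0091, 0.1445]
tool_rot: [[-1.0, 0.003, -0.0], [0.003, 1.0, -0.0], [0.0, -0.0, -1.0]]
wrist_force: [0.1, 0.6, 0.3]
width: 0.995
grasp_force: 0.0
```

>>> {"name": "carry_out", "arguments": {"deltas": [{"dp": [0, 0, 0.8], "twist": 0, "hand": 0}, {"dp": [0, 0, 1.6], "twist": 0, "hand": 0}, {"dp": [0, 0, 2.2], "twist": 0, "hand": 0}, {"dp": [0, 0, 2.6], "twist": 0, "hand": 0}]}}

```text
time: 2.0
tcp_pos: [0.4829, 0.0112, 0.0392]
tool_rot: [[-1.0, 0.002, -0.003], [0.002, 1.0, -0.001], [0.003, -0.001, -1.0]]
wrist_force: [-0.3, -0.3, -0.2]
width: 0.999
grasp_force: 0.0
```

>>> {"name": "carry_out", "arguments": {"deltas": [{"dp": [0, 0, 0.2], "twist": 0, "hand": 0}, {"dp": [0, 0, 0.4], "twist": 0, "hand": 0}, {"dp": [0, 0, 0.5], "twist": 0, "hand": 0}, {"dp": [0, 0, 0.5], "twist": 0, "hand": 0}]}}

```text
time: 2.4
tcp_pos: [0.4841, 0.0115, 0.0213]
tool_rot: [[-1.0, 0.002, 0.0], [0.002, 1.0, 0.0], [-0.0, 0.0, -1.0]]
wrist_force: [0.9, -0.7, -0.1]
width: 0.996
grasp_force: 0.0
```

>>> {"name": "carry_out", "arguments": {"deltas": [{"dp": [0, 0, 0.05], "twist": 0, "hand": 0}, {"dp": [0, 0, 0.1], "twist": 0, "hand": 0}, {"dp": [0, 0, 0.1], "twist": 0, "hand": 0}]}}

```text
time: 2.7
tcp_pos: [0.4842, 0.0115, 0.0174]
tool_rot: [[-1.0, 0.002, 0.0], [0.002, 1.0, 0.0], [-0.0, 0.0, -1.0]]
wrist_force: [0.2, 0.6, -0.0]
width: 1.0
grasp_force: 0.0
```

>>> {"name": "carry_out", "arguments": {"deltas": [{"dp": [0, 0, 0.05], "twist": 0, "hand": 0}, {"dp": [0, 0, 0.1], "twist": 0, "hand": 0}, {"dp": [0, 0, 0.1], "twist": 0, "hand": 0}]}}

```text
time: 3.0
tcp_pos: [0.4839, 0.0115, 0.0131]
tool_rot: [[-1.0, 0.002, -0.0], [0.002, 1.0, 0.0], [0.0, 0.0, -1.0]]
wrist_force: [0.3, -0.0, 0.7]
width: 1.003
grasp_force: 0.0
```

>>> {"name": "carry_out", "arguments": {"deltas": [{"dp": [0, 0, 0.05], "twist": 0, "hand": 0}, {"dp": [0, 0, 0.1], "twist": 0, "hand": 0}, {"dp": [0, 0, 0.1], "twist": 0, "hand": 0}]}}

```text
time: 3.3
tcp_pos: [0.4838, 0.0114, 0.009]
tool_rot: [[-1.0, 0.002, -0.001], [0.002, 1.0, -0.0], [0.001, -0.0, -1.0]]
wrist_force: [-1.0, 0.4, 0.2]
width: 1.0
grasp_force: 0.0
```

>>> {"name": "carry_out", "arguments": {"deltas": [{"dp": [0, 0, 0.04], "twist": 0, "hand": 0}, {"dp": [0, 0, 0.08], "twist": 0, "hand": 0}, {"dp": [0, 0, 0.08], "twist": 0, "hand": 0}]}}

```text
time: 3.6
tcp_pos: [0.4839, 0.0114, 0.0059]
tool_rot: [[-1.0, 0.002, -0.0], [0.002, 1.0, 0.0], [0.0, -0.0, -1.0]]
wrist_force: [0.8, 1.2, -0.5]
width: 0.999
grasp_force: 0.0
```

>>> {"name": "carry_out", "arguments": {"deltas": [{"dp": [-0.3, 0, 0], "twist": 0, "hand": 0}, {"dp": [-0.6, 0, 0], "twist": 0, "hand": 0}, {"dp": [-0.8, 0, 0], "twist": 0, "hand": 0}, {"dp": [-1.0, 0, 0], "twist": 0, "hand": 0}, {"dp": [-1.2, 0, 0], "twist": 0, "hand": 0}]}}

```text
time: 4.1
tcp_pos: [0.5323, 0.0113, 0.0059]
tool_rot: [[-1.0, 0.002, -0.001], [0.002, 1.0, -0.0], [0.001, -0.0, -1.0]]
wrist_force: [-1.8, -0.7, 0.7]
width: 1.002
grasp_force: 0.8
```

>>> {"name": "carry_out", "arguments": {"deltas": [{"dp": [-0.08, 0, 0], "twist": 0, "hand": 0}, {"dp": [-0.16, 0, 0], "twist": 0, "hand": 0}, {"dp": [-0.22, 0, 0], "twist": 0, "hand": 0}, {"dp": [-0.22, 0, 0], "twist": 0, "hand": 0}]}}

```text
time: 4.5
tcp_pos: [0.5409, 0.0113, 0.006]
tool_rot: [[-1.0, 0.002, -0.0], [0.002, 1.0, -0.0], [0.0, -0.0, -1.0]]
wrist_force: [-1.6, -0.7, -0.5]
width: 0.999
grasp_force: 0.6
```

>>> {"name": "carry_out", "arguments": {"deltas": [{"dp": [-0.04, 0, 0], "twist": 0, "hand": 0}, {"dp": [-0.08, 0, 0], "twist": 0, "hand": 0}, {"dp": [-0.1, 0, 0], "twist": 0, "hand": 0}, {"dp": [-0.1, 0, 0], "twist": 0, "hand": 0}]}}

```text
time: 4.9
tcp_pos: [0.5449, 0.0114, 0.0061]
tool_rot: [[-1.0, 0.002, 0.0], [0.002, 1.0, 0.0], [-0.0, 0.0, -1.0]]
wrist_force: [-2.0, -0.9, -0.5]
width: 1.005
grasp_force: 1.0
```

>>> {"name": "carry_out", "arguments": {"deltas": [{"dp": [-0.03, 0, 0], "twist": 0, "hand": 0}, {"dp": [-0.05, 0, 0], "twist": 0, "hand": 0}, {"dp": [-0.05, 0, 0], "twist": 0, "hand": 0}]}}

```text
time: 5.2
tcp_pos: [0.5455, 0.0114, 0.0058]
tool_rot: [[-1.0, 0.001, -0.003], [0.001, 1.0, 0.0], [0.003, 0.0, -1.0]]
wrist_force: [-6.2, -0.2, 1.9]
width: 0.999
grasp_force: 3.1
```

>>> {"name": "carry_out", "arguments": {"deltas": [{"dp": [-0.02, 0, 0], "twist": 0, "hand": 0}, {"dp": [-0.04, 0, 0], "twist": 0, "hand": 0}, {"dp": [-0.04, 0, 0], "twist": 0, "hand": 0}]}}

```text
time: 5.5
tcp_pos: [0.5456, 0.0113, 0.0055]
tool_rot: [[-1.0, 0.001, -0.006], [0.001, 1.0, 0.0], [0.006, 0.0, -1.0]]
wrist_force: [-9.3, -0.1, 3.0]
width: 1.002
grasp_force: 5.0
```

```bash
python3 - <<'E'
from h import *
d=snap("c1"); montage(d,"pics/z1.png",boxes=dict(top=(206,124,90,76),side=(250,140,90,100)),s=4)
E
```

```text
(no output)
```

View pics/z1.png

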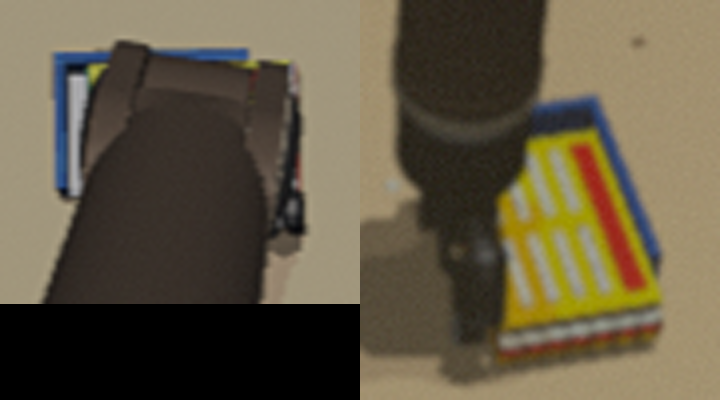

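Seen with the arm in place: all the plates' long edges are lined up against the back fence, and a gap of about 8 mm-plus to the side fence (left) remains. Next comes the y push.

>>> {"name": "carry_out", "arguments": {"deltas": [{"dp": [0.3, 0, 0], "twist": 0, "hand": 0}, {"dp": [0.6, 0, 0], "twist": 0, "hand": 0}, {"dp": [0.8, 0, -0.9], "twist": 0, "hand": 0}, {"dp": [0.8, 0, -1.8], "twist": 0, "hand": 0.2}, {"dp": [0.8, 0, -2.6], "twist": 0, "hand": 0.4}]}}

```text
time: 6.1
tcp_pos: [0.5162, 0.0113, 0.1117]
tool_rot: [[-1.0, 0.002, 0.002], [0.002, 1.0, 0.0], [-0.002, 0.0, -1.0]]
wrist_force: [0.6, 0.1, 0.8]
width: 0.691
grasp_force: 0.0
```

>>> {"name": "carry_out", "arguments": {"deltas": [{"dp": [-0.4, -0.5, 0], "twist": 1.6, "hand": 0.4}, {"dp": [-0.9, -1.1, 0], "twist": 3.2, "hand": 0.4}, {"dp": [-1.4, -1.7, 0], "twist": 4.8, "hand": 0.4}, {"dp": [-1.9, -2.3, 0], "twist": 6.4, "hand": 0.4}, {"dp": [-2.3, -3.0, 0], "twist": 8.0, "hand": 0.4}]}}

```text
time: 6.6
tcp_pos: [0.6095, -0.1089, 0.1105]
tool_rot: [[-0.762, 0.647, 0.002], [0.647, 0.762, 0.0], [-0.001, 0.002, -1.0]]
wrist_force: [0.3, 1.0, -0.1]
width: 0.603
grasp_force: 0.0
```

>>> {"name": "carry_out", "arguments": {"deltas": [{"dp": [0, 0, 0], "twist": 1.6, "hand": 0.4}, {"dp": [0, 0, 0], "twist": 3.2, "hand": 0.4}, {"dp": [0, 0, 0], "twist": 4.8, "hand": 0.4}, {"dp": [0, 0, 0], "twist": 6.4, "hand": 0.4}, {"dp": [0, 0, 0], "twist": 8.0, "hand": 0.4}]}}

```text
time: 7.1
tcp_pos: [0.6082, -0.1087, 0.1103]
tool_rot: [[-0.166, 0.986, 0.001], [0.986, 0.166, 0.0], [-0.0, 0.001, -1.0]]
wrist_force: [-0.3, -0.3, -0.1]
width: 0.6
grasp_force: 0.0
```

>>> {"name": "carry_out", "arguments": {"deltas": [{"dp": [0, 0, 0], "twist": 1.0, "hand": 0.4}, {"dp": [0, 0, 0], "twist": 2.0, "hand": 0.4}, {"dp": [0, 0, 0], "twist": 2.0, "hand": 0.4}]}}

```text
time: 7.4
tcp_pos: [0.6082, -0.1086, 0.1101]
tool_rot: [[0.003, 1.0, 0.001], [1.0, -0.003, -0.0], [-0.0, 0.001, -1.0]]
wrist_force: [0.6, -0.1, 1.4]
width: 0.597
grasp_force: 0.0
```

>>> {"name": "carry_out", "arguments": {"deltas": [{"dp": [0, 0, 0.8], "twist": 0, "hand": 0.4}, {"dp": [0, 0, 1.5], "twist": 0, "hand": 0.4}, {"dp": [0, 0, 2.0], "twist": 0, "hand": 0.4}, {"dp": [0, 0, 2.3], "twist": 0, "hand": 0.4}, {"dp": [0, 0, 2.38], "twist": 0, "hand": 0.4}]}}

```text
time: 7.9
tcp_pos: [0.6076, -0.1087, 0.0139]
tool_rot: [[0.0, 1.0, -0.001], [1.0, -0.0, 0.0], [0.0, -0.001, -1.0]]
wrist_force: [0.5, -0.0, 0.2]
width: 0.601
grasp_force: 0.0
```

>>> {"name": "carry_out", "arguments": {"deltas": [{"dp": [0.2, 0, 0], "twist": 0, "hand": 0.4}, {"dp": [0.4, 0, 0], "twist": 0, "hand": 0.4}, {"dp": [0.55, 0, 0], "twist": 0, "hand": 0.4}, {"dp": [0.7, 0, 0], "twist": 0, "hand": 0.4}, {"dp": [0.85, 0, 0], "twist": 0, "hand": 0.4}]}}

```text
time: 8.4
tcp_pos: [0.6086, -0.0739, 0.0153]
tool_rot: [[0.001, 1.0, 0.001], [1.0, -0.001, 0.0], [0.0, 0.001, -1.0]]
wrist_force: [0.6, 0.4, 0.3]
width: 0.601
grasp_force: 0.0
```

>>> {"name": "carry_out", "arguments": {"deltas": [{"dp": [0.1, 0, 0], "twist": 0, "hand": 0.4}, {"dp": [0.2, 0, 0], "twist": 0, "hand": 0.4}, {"dp": [0.3, 0, 0], "twist": 0, "hand": 0.4}, {"dp": [0.4, 0, 0], "twist": 0, "hand": 0.4}, {"dp": [0.4, 0, 0], "twist": 0, "hand": 0.4}]}}

```text
time: 8.9
tcp_pos: [0.6083, -0.058, 0.0148]
tool_rot: [[0.001, 1.0, -0.0], [1.0, -0.001, 0.001], [0.001, -0.0, -1.0]]
wrist_force: [-0.6, -0.2, -0.9]
width: 0.6
grasp_force: 0.0
```

>>> {"name": "carry_out", "arguments": {"deltas": [{"dp": [0.05, 0, 0], "twist": 0, "hand": 0.4}, {"dp": [0.1, 0, 0], "twist": 0, "hand": 0.4}, {"dp": [0.15, 0, 0], "twist": 0, "hand": 0.4}, {"dp": [0.17, 0, 0], "twist": 0, "hand": 0.4}]}}

```text
time: 9.3
tcp_pos: [0.6083, -0.0519, 0.0148]
tool_rot: [[0.002, 1.0, -0.0], [1.0, -0.002, -0.0], [-0.0, -0.0, -1.0]]
wrist_force: [0.2, -1.8, 0.2]
width: 0.604
grasp_force: 1.0
```

>>> {"name": "carry_out", "arguments": {"deltas": [{"dp": [0.03, 0, 0], "twist": 0, "hand": 0.4}, {"dp": [0.05, 0, 0], "twist": 0, "hand": 0.4}, {"dp": [0.05, 0, 0], "twist": 0, "hand": 0.4}]}}

```text
time: 9.6
tcp_pos: [0.6083, -0.0498, 0.0148]
tool_rot: [[0.002, 1.0, -0.0], [1.0, -0.002, 0.0], [0.0, -0.0, -1.0]]
wrist_force: [-0.7, -1.9, 0.1]
width: 0.596
grasp_force: 0.8
```

```bash
python3 - <<'E'
from h import *
d=snap("c2"); montage(d,"pics/z2.png",boxes=dict(top=(206,124,90,76),side=(250,140,90,100)),s=4)
E
```

```text
(no output)
```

View pics/z2.png

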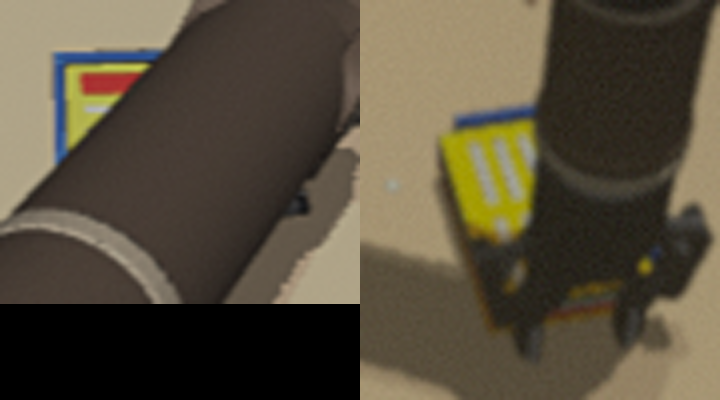

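The plates are now close to the side fence, but the force is still low, so I keep pushing.

>>> {"name": "carry_out", "arguments": {"deltas": [{"dp": [0.03, 0, 0], "twist": 0, "hand": 0.4}, {"dp": [0.05, 0, 0], "twist": 0, "hand": 0.4}, {"dp": [0.05, 0, 0], "twist": 0, "hand": 0.4}]}}

```text
time: 10.0
tcp_pos: [0.6083, -0.0494, 0.015]
tool_rot: [[0.002, 1.0, 0.0], [1.0, -0.002, -0.002], [-0.002, 0.0, -1.0]]
wrist_force: [-0.3, -5.5, -1.0]
width: 0.602
grasp_force: 2.7
```

>>> {"name": "carry_out", "arguments": {"deltas": [{"dp": [0.02, 0, 0], "twist": 0, "hand": 0.4}, {"dp": [0.04, 0, 0], "twist": 0, "hand": 0.4}, {"dp": [0.04, 0, 0], "twist": 0, "hand": 0.4}]}}

```text
time: 10.3
tcp_pos: [0.6083, -0.0494, 0.015]
tool_rot: [[0.003, 1.0, 0.001], [1.0, -0.003, -0.004], [-0.004, 0.001, -1.0]]
wrist_force: [-0.3, -8.7, -2.4]
width: 0.6
grasp_force: 4.5
```

>>> {"name": "carry_out", "arguments": {"deltas": [{"dp": [-0.4, 0, 0], "twist": 0, "hand": 0.4}, {"dp": [-0.9, 0, 0], "twist": 0, "hand": 0.4}, {"dp": [-1.3, 0, -1.0], "twist": 0, "hand": 0.3}, {"dp": [-1.7, -0.4, -2.0], "twist": 0, "hand": 0.2}, {"dp": [-2.2, -1.2, -2.8], "twist": 0, "hand": 0.2}]}}

```text
time: 10.8
tcp_pos: [0.5619, -0.1348, 0.1288]
tool_rot: [[-0.0, 1.0, 0.003], [1.0, 0.0, -0.0], [-0.0, 0.003, -1.0]]
wrist_force: [-0.1, -0.8, 2.3]
width: 0.805
grasp_force: 0.0
```

>>> {"name": "carry_out", "arguments": {"deltas": [{"dp": [-0.8, -0.7, 0], "twist": 0, "hand": 0.2}, {"dp": [-1.6, -1.4, 0], "twist": 0, "hand": 0.2}, {"dp": [-2.4, -2.1, 0], "twist": 0, "hand": 0.2}, {"dp": [-3.2, -2.8, 0], "twist": 0, "hand": 0.2}, {"dp": [-4.0, -3.5, 0], "twist": 0, "hand": 0.2}]}}

```text
time: 11.3
tcp_pos: [0.4189, -0.2951, 0.1273]
tool_rot: [[0.001, 1.0, 0.001], [1.0, -0.001, 0.001], [0.001, 0.001, -1.0]]
wrist_force: [1.0, -0.1, 0.1]
width: 0.801
grasp_force: 0.0
```

```bash
python3 - <<'E'
from h import *
d=snap("c3"); montage(d,"pics/z3.png",boxes=dict(top=(212,128,80,64),side=(258,158,70,80)),s=5)
E
```

```text
(no output)
```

View pics/z3.png

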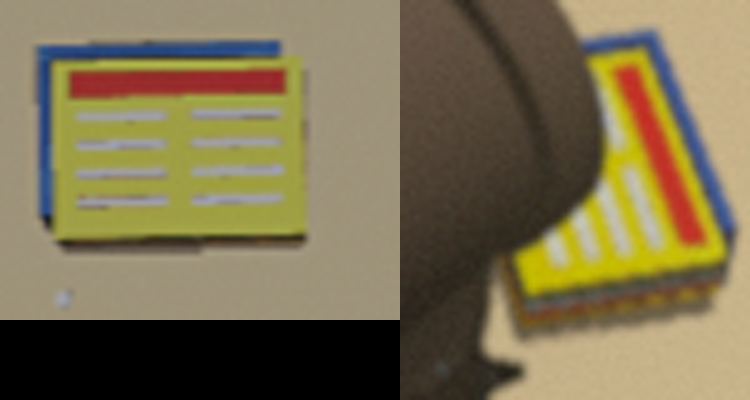

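The pile looks square: the yellow top plate sits tight to both blue fences in the top view (corners about (222,140), (272,139), (273,175), (223,176)). The side view shows the layers aligned on the −y side. I check this numerically and refine the weight position.

```bash
python3 - <<'E'
from h import *
d=load("c3"); t=d["top"]; e=load("c0")
hsv=cv2.cvtColor(t["image"],cv2.COLOR_RGB2HSV)
m=cv2.inRange(hsv,(22,150,70),(36,255,255))|cv2.inRange(hsv,(0,150,60),(8,255,255))
x0,y0=215,132; r=m[y0:185,x0:285]; r=cv2.morphologyEx(r,cv2.MORPH_CLOSE,np.ones((7,7)))
c=max(cv2.findContours(r,0,2)[0],key=cv2.contourArea)+[x0,y0]
R=cv2.minAreaRect(c); P=onplane(t,cv2.boxPoints(R),.042); print(R,P.round(4).tolist(),P.mean(0))
a=load("c0")["top"]["image"][205:242,355:392]; b=cv2.cvtColor(a,cv2.COLOR_RGB2HSV); print(b[18,6:32].tolist())
M=cv2.inRange(b,(18,110,60),(40,255,255)); M=cv2.morphologyEx(M,cv2.MORPH_OPEN,np.ones((3,3)));q=np.argwhere(M)[:,::-1]+[355,205]; (x,y),rr=cv2.minEnclosingCircle(q.astype(np.float32)); print("disc",x,y,rr,onplane(e["top"],[x,y],.02)); print("knob tri",tri(e,(374.6,222.9),(247.6,341)))
E
```

```text
((246.5, 157.5), (35.0, 47.0), 90.0) [[0.6576, 0.0978], [0.6561, -0.0334], [0.5576, -0.032], [0.5591, 0.098]] [0.60760965 0.0326254 ]
[[17, 70, 69], [23, 134, 76], [30, 110, 137], [30, 110, 141], [30, 111, 140], [30, 112, 139], [30, 111, 140], [21, 127, 116], [18, 143, 73], [19, 134, 21], [120, 77, 10], [0, 0, 19], [0, 17, 44], [30, 19, 41], [150, 7, 39], [10, 21, 36], [30, 8, 33], [30, 8, 33], [130, 26, 29], [25, 75, 44], [26, 119, 101], [26, 118, 140], [22, 89, 138], [21, 57, 138], [21, 56, 136], [21, 58, 137]]
disc 371.53704833984375 223.01852416992188 10.298957824707031 [[ 0.42193434 -0.31520251]]
knob tri [ 0.42070025 -0.31696736  0.04475913]
```

>>> {"name": "carry_out", "arguments": {"deltas": [{"dp": [-0.55, 0.04, 0.2], "twist": 0, "hand": 0.2}, {"dp": [-0.55, 0.04, 0.9], "twist": 0, "hand": 0.2}, {"dp": [-0.55, 0.04, 1.6], "twist": 0, "hand": 0.2}, {"dp": [-0.55, 0.04, 2.0], "twist": 0, "hand": 0.2}, {"dp": [-0.55, 0.04, 2.15], "twist": 0, "hand": 0.2}]}}

```text
time: 11.9
tcp_pos: [0.421, -0.3155, 0.0396]
tool_rot: [[0.002, 1.0, -0.002], [1.0, -0.002, 0.001], [0.001, -0.002, -1.0]]
wrist_force: [0.7, 0.1, 0.5]
width: 0.803
grasp_force: 0.0
```

>>> {"name": "carry_out", "arguments": {"deltas": [{"dp": [0, 0, 0], "twist": 0, "hand": 0.5}, {"dp": [0, 0, 0], "twist": 0, "hand": 0.6}, {"dp": [0, 0, 0], "twist": 0, "hand": 0.7}, {"dp": [0, 0, 0], "twist": 0, "hand": 0.85}, {"dp": [0, 0, 0], "twist": 0, "hand": 1}]}}

```text
time: 12.4
tcp_pos: [0.422, -0.3164, 0.0421]
tool_rot: [[0.002, 1.0, 0.002], [1.0, -0.002, -0.0], [-0.0, 0.002, -1.0]]
wrist_force: [-1.7, 0.6, 4.9]
width: 0.288
grasp_force: 58.5
```

>>> {"name": "carry_out", "arguments": {"deltas": [{"dp": [0, 0, 0], "twist": 0, "hand": 1}, {"dp": [0, 0, 0], "twist": 0, "hand": 1}, {"dp": [0, 0, 0], "twist": 0, "hand": 1}]}}

```text
time: 12.7
tcp_pos: [0.422, -0.3164, 0.0421]
tool_rot: [[0.002, 1.0, 0.002], [1.0, -0.002, -0.0], [-0.0, 0.002, -1.0]]
wrist_force: [-1.5, 0.4, 5.9]
width: 0.285
grasp_force: 58.5
```

>>> {"name": "carry_out", "arguments": {"deltas": [{"dp": [0, 0, -0.3], "twist": 0, "hand": 1}, {"dp": [0, 0, -0.9], "twist": 0, "hand": 1}, {"dp": [0, 0, -1.6], "twist": 0, "hand": 1}, {"dp": [0, 0, -2.3], "twist": 0, "hand": 1}, {"dp": [0, 0, -2.6], "twist": 0, "hand": 1}]}}

```text
time: 13.2
tcp_pos: [0.4221, -0.3167, 0.1477]
tool_rot: [[0.002, 1.0, 0.003], [1.0, -0.002, -0.001], [-0.001, 0.003, -1.0]]
wrist_force: [1.0, -1.3, -4.5]
width: 0.287
grasp_force: 59.3
```

```bash
python3 - <<'E'
from h import *
from station import get_obs
d=snap("c4"); montage(d,"pics/z4.png",boxes=dict(top=(340,190,64,60),side=(205,270,90,100)),s=4)
o=get_obs(); print(o["tcp_pos"],o["wrist_force"],o["joint_pos"])
E
```

```text
[ 0.42238059 -0.31634153  0.14656227] [-0.23146737  0.30033333 -4.00075383] [ -4.98311234  26.50555589  48.23026527 113.48415374 -25.52321519
  50.85816519  56.71175498]
```

View pics/z4.png

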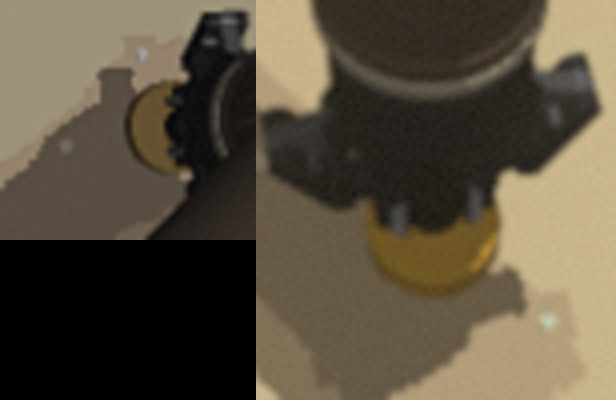

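The weight is lifted, held by its knob and upright (wrist force about −4 N, as expected for 0.4 kg). I carry it over the pile.

>>> {"name": "carry_out", "arguments": {"deltas": [{"dp": [0.6, 0.3, 0], "twist": 0, "hand": 1}, {"dp": [1.5, 0.8, 0], "twist": 0, "hand": 1}, {"dp": [2.5, 1.3, 0], "twist": 0, "hand": 1}, {"dp": [3.5, 1.85, 0], "twist": 0, "hand": 1}, {"dp": [4.5, 2.4, 0], "twist": 0, "hand": 1}]}}

```text
time: 13.8
tcp_pos: [0.5176, -0.1341, 0.1436]
tool_rot: [[0.002, 1.0, -0.002], [1.0, -0.002, 0.0], [0.0, -0.002, -1.0]]
wrist_force: [1.6, -0.5, -4.3]
width: 0.285
grasp_force: 59.4
```

>>> {"name": "carry_out", "arguments": {"deltas": [{"dp": [1.0, 0.5, 0], "twist": 0, "hand": 1}, {"dp": [2.0, 1.0, 0], "twist": 0, "hand": 1}, {"dp": [3.0, 1.6, 0], "twist": 0, "hand": 1}, {"dp": [3.8, 2.0, 0], "twist": 0, "hand": 1}, {"dp": [4.2, 2.2, 0], "twist": 0, "hand": 1}]}}

```text
time: 14.3
tcp_pos: [0.6064, 0.0365, 0.1427]
tool_rot: [[-0.003, 1.0, -0.002], [1.0, 0.003, 0.001], [0.001, -0.002, -1.0]]
wrist_force: [0.4, 0.6, -4.8]
width: 0.289
grasp_force: 59.5
```

>>> {"name": "carry_out", "arguments": {"deltas": [{"dp": [0, 0, 0.4], "twist": 0, "hand": 1}, {"dp": [0, 0, 0.8], "twist": 0, "hand": 1}, {"dp": [0, 0, 1.1], "twist": 0, "hand": 1}, {"dp": [0, 0, 1.3], "twist": 0, "hand": 1}, {"dp": [0, 0, 1.3], "twist": 0, "hand": 1}]}}

```text
time: 14.8
tcp_pos: [0.6049, 0.0304, 0.0914]
tool_rot: [[0.004, 1.0, -0.003], [1.0, -0.004, -0.001], [-0.001, -0.003, -1.0]]
wrist_force: [-0.6, 0.3, -4.4]
width: 0.288
grasp_force: 59.6
```

>>> {"name": "carry_out", "arguments": {"deltas": [{"dp": [0, 0, 0.03], "twist": 0, "hand": 1}, {"dp": [0, 0, 0.06], "twist": 0, "hand": 1}, {"dp": [0, 0, 0.09], "twist": 0, "hand": 1}, {"dp": [0, 0, 0.12], "twist": 0, "hand": 1}, {"dp": [0, 0, 0.12], "twist": 0, "hand": 1}]}}

```text
time: 15.3
tcp_pos: [0.6061, 0.0318, 0.0881]
tool_rot: [[0.001, 1.0, 0.0], [1.0, -0.001, 0.0], [0.0, 0.0, -1.0]]
wrist_force: [0.3, 0.4, -4.1]
width: 0.286
grasp_force: 59.6
```

>>> {"name": "carry_out", "arguments": {"deltas": [{"dp": [0, 0, 0.02], "twist": 0, "hand": 1}, {"dp": [0, 0, 0.03], "twist": 0, "hand": 1}, {"dp": [0, 0, 0.03], "twist": 0, "hand": 1}]}}

```text
time: 15.6
tcp_pos: [0.606, 0.0317, 0.0868]
tool_rot: [[0.002, 1.0, -0.0], [1.0, -0.002, -0.0], [-0.0, -0.0, -1.0]]
wrist_force: [0.5, -0.1, -3.5]
width: 0.283
grasp_force: 59.6
```

>>> {"name": "carry_out", "arguments": {"deltas": [{"dp": [0, 0, 0.02], "twist": 0, "hand": 1}, {"dp": [0, 0, 0.04], "twist": 0, "hand": 1}, {"dp": [0, 0, 0.04], "twist": 0, "hand": 1}]}}

```text
time: 15.9
tcp_pos: [0.606, 0.0316, 0.0851]
tool_rot: [[0.002, 1.0, -0.0], [1.0, -0.002, -0.0], [-0.0, -0.0, -1.0]]
wrist_force: [0.1, 0.1, -4.1]
width: 0.287
grasp_force: 59.6
```

>>> {"name": "carry_out", "arguments": {"deltas": [{"dp": [0, 0, 0.01], "twist": 0, "hand": 1}, {"dp": [0, 0, 0.03], "twist": 0, "hand": 1}, {"dp": [0, 0, 0.03], "twist": 0, "hand": 1}]}}

```text
time: 16.2
tcp_pos: [0.6062, 0.0316, 0.0842]
tool_rot: [[0.002, 1.0, 0.0], [1.0, -0.002, 0.0], [0.0, 0.0, -1.0]]
wrist_force: [-0.9, -0.5, -2.5]
width: 0.284
grasp_force: 59.8
```

>>> {"name": "carry_out", "arguments": {"deltas": [{"dp": [0, 0, 0.015], "twist": 0, "hand": 1}, {"dp": [0, 0, 0.015], "twist": 0, "hand": 1}, {"dp": [0, 0, 0.015], "twist": 0, "hand": 1}]}}

```text
time: 16.5
tcp_pos: [0.6063, 0.0316, 0.0841]
tool_rot: [[0.002, 1.0, 0.001], [1.0, -0.002, 0.0], [0.0, 0.001, -1.0]]
wrist_force: [-1.8, 0.0, 5.4]
width: 0.287
grasp_force: 60.4
```

Firm contact with about 9 N on the pile. I release and then lift.

>>> {"name": "carry_out", "arguments": {"deltas": [{"dp": [0, 0, 0], "twist": 0, "hand": 0.6}, {"dp": [0, 0, 0], "twist": 0, "hand": 0.5}, {"dp": [0, 0, 0], "twist": 0, "hand": 0.4}, {"dp": [0, 0, 0], "twist": 0, "hand": 0.3}, {"dp": [0, 0, 0], "twist": 0, "hand": 0.3}]}}

```text
time: 17.0
tcp_pos: [0.6061, 0.0316, 0.0834]
tool_rot: [[0.002, 1.0, 0.0], [1.0, -0.002, -0.0], [-0.0, 0.0, -1.0]]
wrist_force: [-1.4, 0.2, -0.2]
width: 0.699
grasp_force: 0.0
```

>>> {"name": "carry_out", "arguments": {"deltas": [{"dp": [0, 0, -0.3], "twist": 0, "hand": 0.3}, {"dp": [0, 0, -0.9], "twist": 0, "hand": 0.3}, {"dp": [0, 0, -1.8], "twist": 0, "hand": 0.3}, {"dp": [0, 0, -2.7], "twist": 0, "hand": 0.3}, {"dp": [0, 0, -3.3], "twist": 0, "hand": 0.3}]}}

```text
time: 17.5
tcp_pos: [0.6068, 0.031, 0.2189]
tool_rot: [[0.002, 1.0, 0.003], [1.0, -0.002, 0.0], [0.0, 0.003, -1.0]]
wrist_force: [-0.0, -0.4, -0.1]
width: 0.695
grasp_force: 0.0
```

>>> {"name": "carry_out", "arguments": {"deltas": [{"dp": [-1.0, -1.0, 0], "twist": 0, "hand": 0.3}, {"dp": [-1.7, -1.9, 0], "twist": 0, "hand": 0.3}, {"dp": [-2.4, -2.8, 0], "twist": 0, "hand": 0.3}, {"dp": [-3.1, -3.7, 0], "twist": 0, "hand": 0.3}, {"dp": [-3.8, -4.6, 0], "twist": 0, "hand": 0.3}]}}

```text
time: 18.0
tcp_pos: [0.4202, -0.1213, 0.2158]
tool_rot: [[0.002, 1.0, 0.001], [1.0, -0.002, 0.001], [0.001, 0.001, -1.0]]
wrist_force: [-0.5, -1.0, 0.6]
width: 0.705
grasp_force: 0.0
```

```bash
python3 - <<'E'
from h import *
d=snap("c5"); montage(d,"pics/z5.png",boxes=dict(top=(212,128,80,64),side=(258,138,70,100)),s=5)
E
```

```text
(no output)
```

View pics/z5.png

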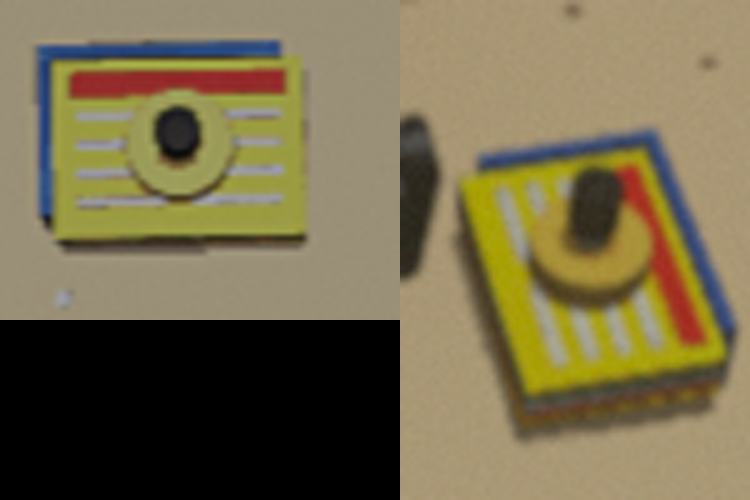

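The weight stands upright in the middle of the pile (top view about (248,156)), the plates are still square to both fences, and the arm is clear.

```bash
python3 -c "
from station import robot
print(robot.close_job())"
```

```text
the job is handed in; nothing more can be done
None
```

The job is handed in at about 18 s of the 67 s limit: the last pictures show the pile square against both fences and the weight upright on its middle, and the arm never went near the bell or the tub; the hand-in gave no verdict.

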